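# Dispense one clamp pad and park it

## Robot

A 6-joint arm with a two-finger parallel gripper is mounted at the origin on the work surface. World frame = base frame: x ahead of the robot, y to its left, z up, the work surface at z = 0. Lengths are in m, angles in rad, forces in N, time in s.
With the tool pointing down it reaches from about 0.3 to 0.85 m from the base axis. Payload 4.2 kg.
Tool frame: the origin (TCP) lies midway between the tips of the shut fingers; the grasp point (between the pads) lies 19 mm behind it (bot.tcp_to_grasp is the distance from the TCP to the grasp point, in m); z points along the fingers, y is the line along which they close (so a half turn about z gives the same grasp; the last joint's range is limited). The gripper opens to 91 mm and grips with 3 to 60 N. Pads are 32 mm wide; open, the fingers measure 118 mm over their backs; the gripper's body (76 mm by 178 mm) begins 60 mm behind the grasp point.
Start: joints at [-1.164, 0.32, 1.565, -0, 1.257, -0.02], TCP at [0.238, -0.523, 0.214] pointing down, gripper open.
Joint ranges: [-3.11, 3.11], [-0.84, 2.01], [0.21, 2.61], [-1.34, 4.49], [0.05, 2.63], [-2.56, 2.56]. Speed limits (rad/s): [2.57, 2.57, 3.14, 3.14, 3.14, 3.14].

## Interface

Orientations are given as a 3x3 rotation matrix whose columns are the frame's x, y, z axes.
In Python, from bench import bot, vision gives the robot as it stands.
- The arm moves only by the tool jog_arm, never from a script. Its argument "motion" is a list of rows, each a list of 5 numbers: the shift along the tool's x, y, z normalised to -1 to 1, where 1 is 150 mm, then the turn about the tool's z normalised to -1 to 1, where 1 is pi rad, then the opening, from 0 (shut) to 1 (fully open). In form: [[dx, dy, dz, twist, fingers], ...]. A call has 1 to 12 rows; each row is the pose to reach, as a shift and turn from the pose commanded when the call began, along the tool's axes at that moment, turning the shorter way round; what a row does not reach only later rows make up. A row lasts 1/10 s, in which the tool goes at most 50 mm and 8.59 degrees, less where a joint would pass 70% of its speed; a pose out of reach is approached as far as the arm can. A call with a number of a shift or a turn outside -1 to 1 is refused whole. A call with a gripper value outside its range is refused whole. The fingers move at their own pace and stop on an object; "grip_force" is the grip in N (left out, the last holds). Time passes only in rows, so rows that repeat a pose let the fingers close. It gives the time, the measured TCP pose, the force, the opening and the grip force at its end, in the units of the state.
- bot.read_state(): the state, without advancing time (a new reading comes with each control period).
- vision.grab_frame(name): name is "scene" or "top" or "wrist"; returns a dict with "img" (384x512x3 uint8, red, green, blue), "range_z" (384x512 float32, m along the optical axis (not along the pixel's ray), 0 where there is no reading), "camera_matrix" (3x3 intrinsics, pixels), "R" (3x3) and "t" (3): a world point X has camera coordinates R X + t; the wrist camera has in their place "hand_eye" (4x4, takes a point from camera to tool coordinates, whose origin is the TCP and whose axes are the flange's). Camera axes: x right, y down, z forward; pixel columns grow to the right and rows downward; lengths in m; the calibration is good to about 2 mm. A picture is of the moment at which its call begins: read the wrist's pose just before it.
- bot.hand_in(): hands the job in; it is judged then, once.
The state is a dict: "clock": time; "qpos": joint angles; "joint_vel": joint speeds; "joint_efforts": joint torques, N m; "tool_pos": TCP position; "tcp_rot": TCP orientation; "wrist_force": force on the tool from outside, world axes, zero at the start; "torque": the same for the moment, N m; "opening": opening from 0.0 (shut) to 1.0 (fully open); "gripper_force": force on a finger pad.
Only numpy, scipy, OpenCV 4.12 (cv2) and the standard library are available. Lean on these libraries where they do the work, as an engineer would, in place of code of your own. Each camera call takes 0.05 s, during which the arm holds its last target. There are 200 camera calls.

## Task

Press the red plunger of the feeder all the way down once and let it come back up, so that a single orange clamp pad slides out of the outlet; then push that pad across the board with a fingertip until it lies wholly inside the blue square, without picking it up. Leave the other two pads in the magazine, do not disturb the clamp, the glue bottle or the screwdriver, and move clear.

Things in the scene. Friction and masses are not known exactly. Their poses are not given: they have to be found in the camera images.
- feeder: Pad feeder, fixed: plywood board (in its frame x -135..135, y -130..110, top at z 6 mm) with a clear magazine, 47 x 47 mm outside, 49 mm high over the bench, outlet slot on its -y side: a pad comes out along -y. Grey plunger housing at y 46..106, x -24..24 mm, 52 mm high. Origin at bench level under the magazine's vertical axis; z up. Board free at y below -24 mm.
- plunger (a joint): Travel of the plunger, m: 0 up, grows as it is pressed straight down, 0.032 at its stop; a spring returns it (3 N at the top, 7 N at the bottom, up to 3 N more while pushing a pad). It drives a flat pusher 1.65 times as far: one full press moves the lowest pad out to about 50 mm from the magazine axis, where it stays as the plunger rises. A further press would push out the next pad.
- plunger_top (a point): Centre of the top face of the plunger's round red cap, 40 mm in diameter and 8 mm thick; 98 mm above the bench when up, 66 mm when fully down; at x 0, y 76 mm in the feeder's frame.
- bottom_pad_center (a point): Centre (half-way up) of the lowest pad in the stack, the one that comes out: an orange plastic disc 36 mm in diameter, 14 mm thick, about 30 g, lying flat. On the board its centre is 13 mm above the bench.
- second_pad_center (a point): Centre of the second pad of the stack, same disc; 27 mm above the bench at the start, 13 mm once the first pad is out and the plunger is up.
- third_pad_center (a point): Centre of the third pad, on top of the stack, same disc; 41 mm above the bench at the start.
- blue_square: The blue painted square on the feeder's board, 74 x 74 mm, flush with the board; origin at its centre 6 mm above the bench, x and y along its sides. It lies in front of the outlet to one side, on the feeder's +x or -x side.
- white_square: The white painted square of the same size on the other side; not used. Origin at its centre.
- clamp: A spring clamp lying loose on the bench beyond the board's -y edge, about 150 mm long, 60 mm wide and 26 mm high; origin at its middle at bench level, x along its length. Not to be moved.
- glue_bottle: A standing white glue bottle, 52 mm in diameter, 120 mm tall, beyond the board's +y edge; origin at the centre of its underside. Not to be moved.
- screwdriver: A screwdriver with a red handle, 200 mm long, lying on the bench beyond the board's +x edge; x along its length. Not to be moved.
Mind the look-alikes: they are no part of the job. Leave any grey look-alike of the part that bears third_pad_center alone.

How it is judged:
By the outcome, as a careful person would: the job done as asked, in the order asked, and still so for the second after the job is handed in, with the robot touching nothing.
It also fails if it takes over 48 s, if anything falls off the work surface, if the arm or the gripper's body presses on something with over 40 N, if the wrist force passes 120 N, or if a joint passes its speed limit or range.

## Working session

There is one attempt and no reset: what is moved stays moved. The work goes in short steps, Python scripts to look and compute and a tool call to move; the robot and the scene stay as the last step left them, time stands still between calls to the robot, and variables do not carry over. Pictures are saved under pics/ and viewed, at most 10 in all, crops included, and the job is handed in when it is done.

Besides the shell and the picture viewer there is one more tool, called after "Request:" as a command line: name --pt "numbers of a row" for each row, then --argument value for the rest. jog_arm: Moves the arm, as the interface text tells. Its arguments: {"type":"object","properties":{"motion":{"type":"array"},"grip_force":{"type":"number"}},"required":["motion"]}

```bash
ls && mkdir -p pics && cat > h.py <<'E'
import numpy as np, cv2
from bench import bot, vision
def grab(n):
    s=bot.read_state(); f=vision.grab_frame(n)
    if 'hand_eye' in f:
        T=np.eye(4);T[:3,:3]=s['tcp_rot'];T[:3,3]=s['tool_pos']
        M=T@np.array(f['hand_eye']); f['Rw']=M[:3,:3]; f['c']=M[:3,3]
    else:
        f['Rw']=np.array(f['R']).T; f['c']=-f['Rw']@np.array(f['t'])
    return f
def save(f,n): cv2.imwrite('pics/'+n,cv2.cvtColor(f['img'],cv2.COLOR_RGB2BGR))
def ray(f,uv,z):
    uv=np.atleast_2d(uv).astype(float)
    d=np.c_[uv,np.ones(len(uv))]@np.linalg.inv(f['camera_matrix']).T@f['Rw'].T
    return f['c']+d*((z-f['c'][2])/d[:,2])[:,None]
def cloud(f):
    v,u=np.mgrid[:384,:512]; z=f['range_z']
    d=np.stack([u,v,np.ones_like(u)],-1)@np.linalg.inv(f['camera_matrix']).T
    return (d*z[...,None])@f['Rw'].T+f['c']
E
python3 - <<'E'
from h import *
t=grab('top');s=grab('scene')
save(t,'top0.png');save(s,'scene0.png')
print(t['c'],s['c'],t['Rw'],bot.read_state())
E
```

```text
pics
[0.37243702 0.04809511 1.04669686] [ 1.19586007 -0.07247627  0.6639614 ] [[ 0.0909491  -0.97372702  0.20876771]
 [-0.9958544  -0.08924549  0.01758565]
 [ 0.00150795 -0.20950164 -0.97780713]] {'clock': 0.1, 'qpos': array([-1.16400341e+00,  3.20218937e-01,  1.56553442e+00, -2.66933828e-05,
        1.25739838e+00, -1.99985741e-02]), 'joint_vel': array([-7.76015103e-05, -1.02802909e-03, -2.86846773e-03,  1.08603536e-03,
        1.84564308e-03, -9.28808412e-04]), 'joint_efforts': array([-9.44836283e-04, -4.13332880e+01, -2.32508844e+01,  7.28461845e-02,
        4.21868975e-02, -5.02653040e-05]), 'tool_pos': array([ 0.23784066, -0.52301706,  0.21321832]), 'tcp_rot': array([[ 9.10295190e-01,  4.13959245e-01, -6.40198600e-04],
       [ 4.13959740e-01, -9.10294080e-01,  1.42180949e-03],
       [ 5.80218698e-06, -1.55928279e-03, -9.99998784e-01]]), 'wrist_force': array([ 0.0281921 , -0.56574208,  0.10240392]), 'torque': array([0.06687179, 0.0052234 , 0.00300241]), 'gripper_force': 0.0, 'opening': 0.9979515446855685}
```

View pics/top0.png

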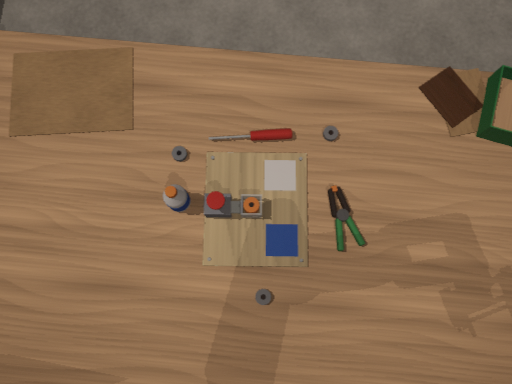

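View pics/scene0.png

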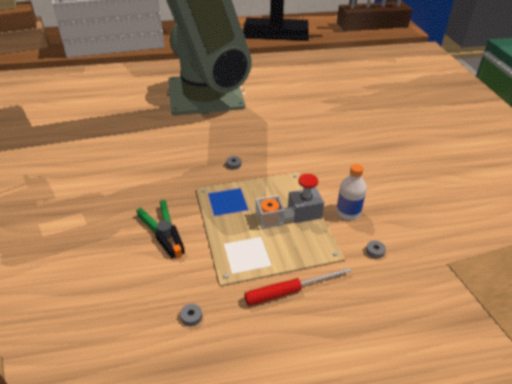

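The top view shows the plunger cap at about (216,200), the magazine with the orange pad at (251,205), and the blue square at (282,240). The white square is at (280,175), the clamp at (345,217), the bottle at (177,198) and the screwdriver at (255,135). Grey look-alike discs lie at (180,154), (331,133) and (263,297). The scene view shows the same layout, so feeder +y is roughly world +y and the blue square is on the -x side.

```bash
cat >> h.py <<'E'
def mask(f,kind):
    h=cv2.cvtColor(f['img'],cv2.COLOR_RGB2HSV); H,S,V=cv2.split(h)
    m={'red':((H<4)|(H>174))&(S>170)&(V>80),'blue':(H>105)&(H<130)&(S>150)&(V>60),
       'orange':(H>=5)&(H<16)&(S>190)&(V>140),'white':(S<40)&(V>180)}[kind]
    return m.astype(np.uint8)
def blobs(f,kind,amin=25):
    n,l,st,c=cv2.connectedComponentsWithStats(mask(f,kind))
    return [(st[i,4],c[i],l==i) for i in range(1,n) if st[i,4]>=amin]
E
python3 - <<'E'
from h import *
np.set_printoptions(precision=4,suppress=True)
for n in('top','scene'):
    f=grab(n)
    for k,z in(('red',.098),('blue',.006),('orange',.048),('white',.006)):
        for a,c,m in blobs(f,k):
            if not (150<c[0]<400 and 100<c[1]<320): continue
            cn=cv2.findContours(m.astype(np.uint8),0,1)[0][0][:,0]
            P=cloud(f)[m]; P=P[np.isfinite(P).all(1)]
            r=cv2.minAreaRect((ray(f,cn,z)[:,:2]*1000).astype(np.float32))
            print(n,k,a,c,ray(f,c,z)[0],'depth med',np.median(P,0),'rect',np.round(r[0],1),np.round(r[1],1),round(r[2],1))
E
```

```text
top red 380 [270.9842 134.2711] [0.6997 0.048  0.098 ] depth med [0.7251 0.0481 0.0232] rect [699.6  48.1] [21.9 89.1] 9.0
top red 241 [215.2365 200.0622] [0.5419 0.154  0.098 ] depth med [0.5419 0.1539 0.0976] rect [542.1 153.6] [34.8 36.4] 5.2
top blue 931 [281.29   240.2191] [0.4788 0.0027 0.006 ] depth med [0.4786 0.003  0.0061] rect [479.5   3.2] [69.1 69.4] 5.0
scene red 178 [307.9775 180.6011] [0.5446 0.1541 0.098 ] depth med [0.546  0.1537 0.0991] rect [545.6 154.1] [32.  36.3] 80.4
scene red 703 [271.9403 291.643 ] [0.7881 0.0319 0.098 ] depth med [0.7337 0.0454 0.0237] rect [787.7  34.2] [23.4 88.1] 8.7
scene blue 673 [227.2407 201.6137] [0.478  0.0026 0.006 ] depth med [0.4806 0.0023 0.0079] rect [476.7   3. ] [66.1 68.8] 4.7
scene blue 86 [356.3605 207.3372] [0.5412 0.2686 0.006 ] depth med [0.5718 0.2519 0.0368] rect [540.3 270.4] [16.  43.6] 39.7
scene orange 64 [356.8125 168.2812] [0.4641 0.2907 0.048 ] depth med [0.5513 0.2473 0.1215] rect [464.6 290.9] [21.6 25.4] 70.6
scene orange 130 [269.6538 204.8385] [0.5472 0.0793 0.048 ] depth med [0.549  0.0784 0.0495] rect [546.2  79.5] [28.7 31.7] 2.0
scene orange 62 [177.0806 249.3871] [ 0.6338 -0.1066  0.048 ] depth med [ 0.6113 -0.1076  0.0237] rect [ 636.5 -105.2] [29.1 12. ] 16.4
scene white 81 [360.2716 185.6543] [0.4752 0.3015 0.006 ] depth med [0.5628 0.2555 0.086 ] rect [472.9 301.8] [17.5 42.5] 69.5
scene white 1116 [246.6649 254.6873] [0.631  0.0192 0.006 ] depth med [0.6328 0.0188 0.0077] rect [629.4  19.5] [71.8 72.3] 4.5
```

Cap and orange pad agree: the feeder yaw is about 5°, with the magazine at (0.549, 0.078), cap at (0.543, 0.154) and blue at (0.479, 0.003). Next I move above the plunger at the present height with the fingers shut.

Request:
jog_arm --pt "0.93 -0.82 0 0 0" --pt "0.93 -0.82 0 0 0" --pt "0.93 -0.82 0 0 0" --pt "0.93 -0.82 0 0 0" --pt "0.93 -0.82 0 0 0"

```text
clock: 0.7
tool_pos: [0.3149, -0.35, 0.214]
tcp_rot: [[0.908, 0.418, 0.0], [0.418, -0.908, 0.002], [0.001, -0.002, -1.0]]
wrist_force: [-0.2, -1.1, -0.4]
opening: 0.592
gripper_force: 0.0
```

Request:
jog_arm --pt "0.93 -0.82 0 0 0" --pt "0.93 -0.82 0 0 0" --pt "0.93 -0.82 0 0 0" --pt "0.93 -0.82 0 0 0" --pt "0.93 -0.82 0 0 0"

```text
clock: 1.2
tool_pos: [0.3913, -0.1815, 0.214]
tcp_rot: [[0.908, 0.418, 0.001], [0.418, -0.908, 0.001], [0.001, -0.0, -1.0]]
wrist_force: [-0.2, -0.9, 0.4]
opening: 0.155
gripper_force: 0.0
```

Request:
jog_arm --pt "0.93 -0.82 0 0 0" --pt "0.93 -0.82 0 0 0" --pt "0.93 -0.82 0 0 0" --pt "0.93 -0.82 0 0 0" --pt "0.93 -0.82 0 0 0"

```text
clock: 1.7
tool_pos: [0.4681, -0.0125, 0.2137]
tcp_rot: [[0.909, 0.417, 0.001], [0.417, -0.909, 0.0], [0.001, -0.0, -1.0]]
wrist_force: [-0.0, -0.2, 0.6]
opening: 0.006
gripper_force: 0.0
```

Request:
jog_arm --pt "0.93 -0.82 0 0 0" --pt "0.93 -0.82 0 0 0" --pt "0.93 -0.82 0 0 0" --pt "0.93 -0.82 0 0 0" --pt "0.93 -0.82 0 0 0"

```text
clock: 2.2
tool_pos: [0.5446, 0.1569, 0.2131]
tcp_rot: [[0.909, 0.416, 0.001], [0.416, -0.909, 0.0], [0.001, 0.0, -1.0]]
wrist_force: [0.6, -0.6, 0.0]
opening: 0.003
gripper_force: 0.0
```

Request:
jog_arm --pt "0 0 0 -0.392 0" --pt "0 0 0 -0.392 0" --pt "0 0 0 -0.392 0" --pt "0 0 0 -0.392 0" --pt "0 0 0 -0.392 0" --pt "0 0 0 -0.392 0" --pt "0 0 0 -0.392 0" --pt "0 0 0 -0.392 0" --pt "0 0 0 -0.392 0" --pt "0 0 0 -0.392 0"

```text
clock: 3.2
tool_pos: [0.5425, 0.1528, 0.2138]
tcp_rot: [[-0.085, 0.996, -0.0], [0.996, 0.085, -0.001], [-0.001, -0.0, -1.0]]
wrist_force: [1.7, -0.1, -1.2]
opening: 0.004
gripper_force: 0.0
```

Request:
jog_arm --pt "0 0 0.3 0 0" --pt "0 0 0.6 0 0" --pt "0 0 0.73 0 0" --pt "0 0 0.77 0 0" --pt "0 0 0.81 0 0" --pt "0 0 0.85 0 0" --pt "0 0 0.89 0 0" --pt "0 0 0.93 0 0" --pt "0 0 0.96 0 0" --pt "0 0 0.98 0 0" --pt "0 0 0.985 0 0" --pt "0 0 0.985 0 0"

```text
clock: 4.4
tool_pos: [0.5425, 0.1543, 0.0682]
tcp_rot: [[-0.087, 0.996, 0.001], [0.996, 0.087, -0.001], [-0.001, 0.001, -1.0]]
wrist_force: [-3.5, -3.3, 6.8]
opening: 0.006
gripper_force: 3.2
```

Request:
jog_arm --pt "0 0 0.01 0 0" --pt "0 0 0.015 0 0" --pt "0 0 0.02 0 0" --pt "0 0 0.02 0 0"

```text
clock: 4.8
tool_pos: [0.5425, 0.1543, 0.0662]
tcp_rot: [[-0.087, 0.996, 0.001], [0.996, 0.087, -0.001], [-0.001, 0.001, -1.0]]
wrist_force: [-5.9, -3.6, 12.2]
opening: 0.003
gripper_force: 5.9
```

Request:
jog_arm --pt "0 0 0.008 0 0" --pt "0 0 0.013 0 0" --pt "0 0 0.013 0 0" --pt "0 0 0.013 0 0"

```text
clock: 5.2
tool_pos: [0.5426, 0.1543, 0.0662]
tcp_rot: [[-0.087, 0.996, 0.002], [0.996, 0.087, -0.001], [-0.001, 0.002, -1.0]]
wrist_force: [-9.3, -4.3, 22.7]
opening: 0.005
gripper_force: 11.6
```

At the stop: the height stays at 66.2 mm while the force rises. Now I raise the tool and look.

Request:
jog_arm --pt "0 0 -0.04 0 0" --pt "0 0 -0.1 0 0" --pt "0 0 -0.16 0 0" --pt "0 0 -0.22 0 0" --pt "0 0 -0.3 0 0" --pt "0 0 -0.5 0 0" --pt "0 0 -0.7 0 0" --pt "0 0 -0.7 0 0"

```text
clock: 6.0
tool_pos: [0.5454, 0.1565, 0.171]
tcp_rot: [[-0.087, 0.996, 0.01], [0.996, 0.087, 0.003], [0.002, 0.01, -1.0]]
wrist_force: [0.2, 0.2, -0.1]
opening: 0.004
gripper_force: 0.0
```

```bash
python3 - <<'E'
from h import *
np.set_printoptions(precision=4,suppress=True)
for n in('scene','top'):
    f=grab(n)
    save(f,n+'1.png')
    for k,z in(('orange',.020),('red',.098)):
        for a,c,m in blobs(f,k,20):
            if not (150<c[0]<400 and 100<c[1]<320): continue
            P=cloud(f)[m]
            cn=cv2.findContours(m.astype(np.uint8),0,1)[0][0][:,0]
            r=cv2.minAreaRect((ray(f,cn,z)[:,:2]*1000).astype(np.float32))
            print(n,k,a,c,ray(f,c,z)[0],'depth',np.median(P,0),np.round(r[0],1),np.round(r[1],1))
f=grab('scene'); cv2.imwrite('pics/s1c.png',cv2.resize(cv2.cvtColor(f['img'][150:290,180:380],cv2.COLOR_RGB2BGR),None,fx=4,fy=4))
print(bot.read_state()['tool_pos'])
E
```

```text
scene orange 56 [356.6786 168.2857] [0.4308 0.3068 0.02  ] depth [0.551  0.2476 0.1211] [429.8 306.8] [20.4 23.3]
scene orange 35 [269.5429 206.8571] [0.5237 0.0848 0.02  ] depth [0.5415 0.0821 0.0372] [523.3  84.4] [27.  11.3]
scene orange 160 [244.575  221.1813] [0.5562 0.0274 0.02  ] depth [0.5587 0.0265 0.021 ] [555.3  27.3] [30.  39.4]
scene orange 74 [177.1892 249.7838] [ 0.6093 -0.108   0.02  ] depth [ 0.6111 -0.1078  0.0232] [ 610.  -107.2] [31.4 12.6]
scene red 174 [308.0115 180.6552] [0.5448 0.1541 0.098 ] depth [0.546  0.1534 0.0994] [545.5 154. ] [31.1 37.3]
scene red 701 [272.2582 291.4922] [0.7879 0.0324 0.098 ] depth [0.7334 0.0457 0.0236] [787.4  34.2] [23.7 87.9]
top red 381 [271.0367 134.2625] [0.6997 0.0479 0.098 ] depth [0.7251 0.0481 0.0232] [699.6  48. ] [21.9 89.3]
[0.5421 0.1555 0.1659]
```

View pics/s1c.png

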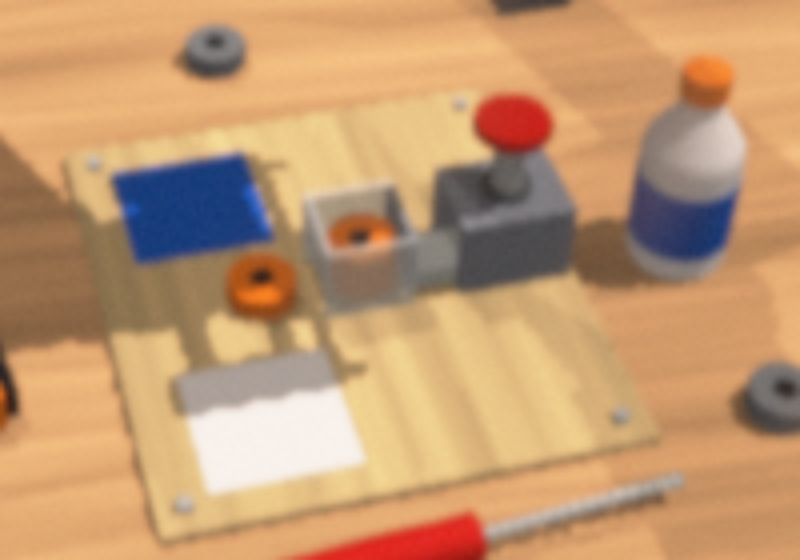

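The zoomed scene picture shows one pad out in front of the magazine (crop 262,285), and an orange stack still inside it. The plunger is up again. The pad measures about (0.555, 0.028), as predicted. I move to its far side, turned so the finger face is square to the push direction.

Request:
jog_arm --pt "-0.3 0.11 0 -0.03 0" --pt "-0.6 0.22 0 -0.06 0" --pt "-0.807 0.304 0 -0.0745 0" --pt "-0.807 0.304 0 -0.0745 0" --pt "-0.807 0.304 0.3 -0.0745 0" --pt "-0.807 0.304 0.5 -0.0745 0" --pt "-0.807 0.304 0.7 -0.0745 0" --pt "-0.807 0.304 0.7 -0.0745 0" --pt "-0.807 0.304 0.7 -0.0745 0"

```text
clock: 7.05
tool_pos: [0.5978, 0.0394, 0.0607]
tcp_rot: [[-0.316, 0.949, -0.002], [0.949, 0.316, 0.0], [0.001, -0.002, -1.0]]
wrist_force: [1.6, 0.5, 0.6]
opening: 0.003
gripper_force: 0.0
```

```bash
python3 - <<'E'
from h import *
np.set_printoptions(precision=4,suppress=True)
f=grab('scene')
cv2.imwrite('pics/s2c.png',cv2.resize(cv2.cvtColor(f['img'][150:290,180:380],cv2.COLOR_RGB2BGR),None,fx=3,fy=3))
s=bot.read_state();print(s['tool_pos'],s['tcp_rot'])
E
```

```text
[0.5989 0.0393 0.062 ] [[-0.3162  0.9487  0.001 ]
 [ 0.9487  0.3162  0.0002]
 [-0.0002  0.001  -1.    ]]
```

View pics/s2c.png

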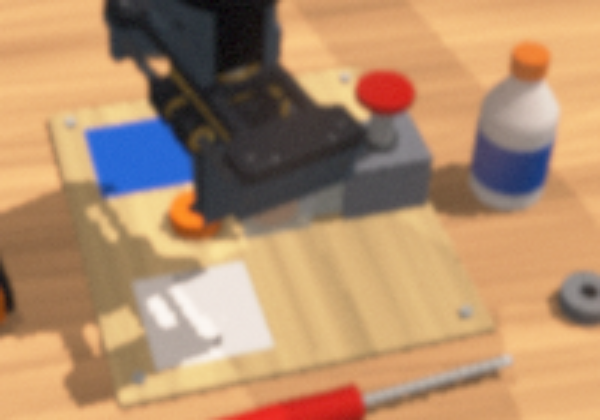

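The picture shows the fingers above and to the +x side of the pad, whose left part is visible at crop (195,213). The gripper is clear of the cap and the magazine. Now I descend to 12–13 mm and push.

Request:
jog_arm --pt "0 0 0.15 0 0" --pt "0 0 0.27 0 0" --pt "0 0 0.33 0 0" --pt "0 0 0.33 0 0" --pt "0 0 0.33 0 0"

```text
clock: 7.6
tool_pos: [0.5993, 0.039, 0.013]
tcp_rot: [[-0.316, 0.949, 0.002], [0.949, 0.316, 0.0], [-0.001, 0.002, -1.0]]
wrist_force: [0.3, 0.2, 0.1]
opening: 0.005
gripper_force: 0.0
```

Request:
jog_arm --pt "0 -0.04 0 0 0" --pt "0 -0.08 0 0 0" --pt "0 -0.13 0 0 0" --pt "0 -0.18 0 0 0" --pt "0 -0.23 0 0 0" --pt "0 -0.28 0 0 0" --pt "0 -0.33 0 0 0" --pt "0 -0.38 0 0 0" --pt "0 -0.43 0 0 0" --pt "0 -0.48 0 0 0" --pt "0 -0.51 0 0 0" --pt "0 -0.53 0 0 0"

```text
clock: 8.8
tool_pos: [0.5223, 0.0135, 0.0117]
tcp_rot: [[-0.316, 0.949, -0.0], [0.949, 0.316, -0.0], [0.0, -0.0, -1.0]]
wrist_force: [0.1, 0.4, -0.4]
opening: 0.006
gripper_force: 0.2
```

Request:
jog_arm --pt "0 -0.02 0 0 0" --pt "0 -0.04 0 0 0" --pt "0 -0.06 0 0 0" --pt "0 -0.07 0 0 0" --pt "0 -0.07 0 0 0"

```text
clock: 9.3
tool_pos: [0.5126, 0.0103, 0.0117]
tcp_rot: [[-0.316, 0.949, -0.0], [0.949, 0.316, -0.0], [0.0, -0.0, -1.0]]
wrist_force: [1.7, 0.5, 0.1]
opening: 0.003
gripper_force: 0.0
```

```bash
cat > p.py <<'E'
from h import *
import sys
np.set_printoptions(precision=4,suppress=True)
for n in('scene','top'):
    f=grab(n); save(f,n+sys.argv[1]+'.png')
    for a,c,m in blobs(f,'orange',15):
        if 150<c[0]<400 and 100<c[1]<320: print(n,a,c,ray(f,c,.02)[0],np.median(cloud(f)[m],0))
f=grab('scene')
cv2.imwrite('pics/s%sc.png'%sys.argv[1],cv2.resize(cv2.cvtColor(f['img'][150:290,180:380],cv2.COLOR_RGB2BGR),None,fx=3,fy=3))
print(bot.read_state()['tool_pos'])
E
python3 p.py 3
```

```text
scene 56 [356.6964 168.4464] [0.4314 0.3067 0.02  ] [0.5512 0.2473 0.1209]
scene 52 [268.8846 206.9808] [0.5238 0.0833 0.02  ] [0.5416 0.0785 0.0371]
scene 74 [177.2432 249.6757] [ 0.609  -0.1079  0.02  ] [ 0.6108 -0.1077  0.0229]
[0.5128 0.0104 0.0116]
```

View pics/s3c.png

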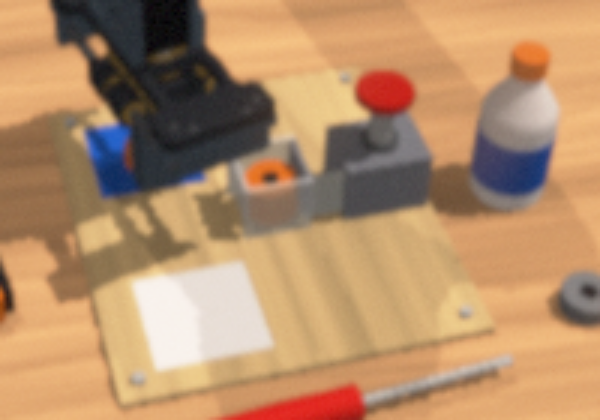

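The picture shows the pad's edge at crop (128,155), within the blue square and behind the finger. I back off from it, rise and check.

Request:
jog_arm --pt "0 0.06 0 0 0" --pt "0 0.13 0 0 0" --pt "0 0.13 -0.2 0 0" --pt "0 0.13 -0.5 0 0" --pt "0 0.13 -0.8 0 0" --pt "-0.3 0.13 -1 0 0" --pt "-0.6 0.13 -1 0 0" --pt "-0.9 0.13 -1 0 0" --pt "-1 0.13 -1 0 0"

```text
clock: 10.35
tool_pos: [0.581, -0.1294, 0.1622]
tcp_rot: [[-0.314, 0.95, 0.003], [0.95, 0.314, -0.002], [-0.003, 0.002, -1.0]]
wrist_force: [-0.8, -0.0, -0.0]
opening: -0.0
gripper_force: 0.0
```

Request:
jog_arm --pt "-0.3 0 -0.1 0 0" --pt "-0.6 0 -0.1 0 0" --pt "-0.9 0 -0.1 0 0" --pt "-1 0 -0.1 0 0" --pt "-1 0 -0.1 0 0"

```text
clock: 10.85
tool_pos: [0.6268, -0.2693, 0.1757]
tcp_rot: [[-0.314, 0.949, -0.001], [0.949, 0.314, 0.001], [0.001, -0.001, -1.0]]
wrist_force: [0.7, 0.0, 0.0]
opening: 0.005
gripper_force: 0.0
```

```bash
python3 p.py 4; python3 - <<'E'
import cv2
i=cv2.imread('pics/top4.png')[110:280,160:370]
cv2.imwrite('pics/t4c.png',cv2.resize(i,None,fx=3.5,fy=3.5))
E
```

```text
scene 64 [356.8125 168.3125] [0.4309 0.3071 0.02  ] [0.551  0.2475 0.1212]
scene 132 [229.5379 200.0833] [0.4893 0.0064 0.02  ] [0.4916 0.0062 0.0212]
scene 51 [269.0392 206.8039] [0.5233 0.0838 0.02  ] [0.5408 0.0797 0.0371]
scene 66 [177.1364 249.6212] [ 0.6089 -0.1081  0.02  ] [ 0.6111 -0.1077  0.0232]
[ 0.626  -0.2661  0.1765]
```

View pics/s4c.png

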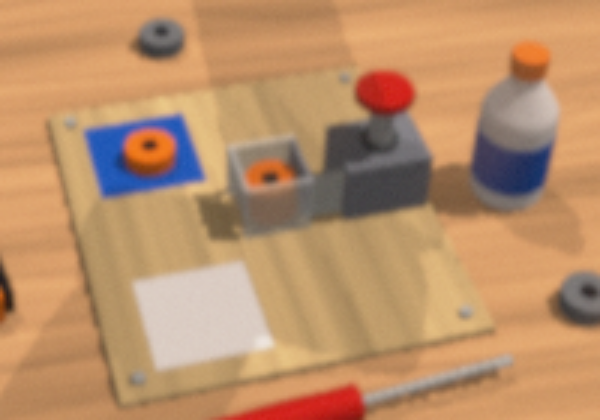

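View pics/t4c.png

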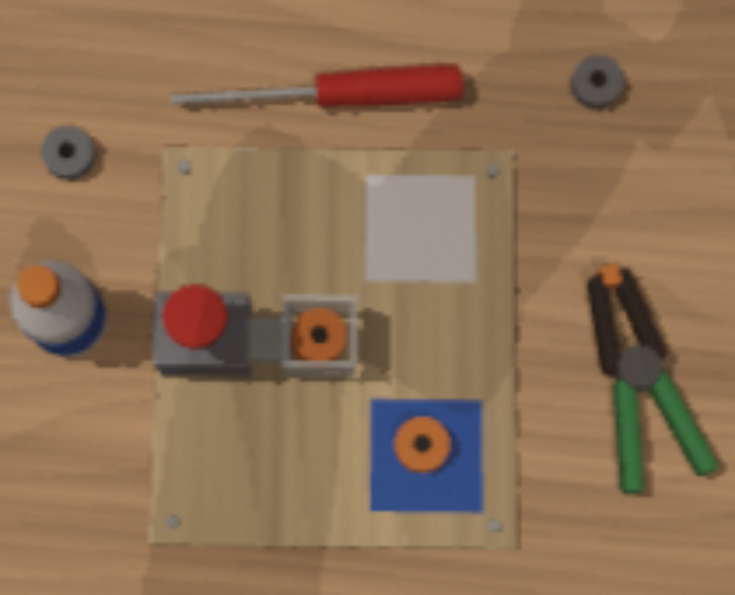

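Both pictures show the pad wholly inside the blue square; in the top crop it spans 393–451 by 416–472, against the square's 370–484 by 400–512, so at least 8 mm of margin. The magazine still holds its orange stack, the plunger is up, and the clamp, bottle and screwdriver have not moved.

```bash
python3 -c "
from bench import bot
print(bot.hand_in())"
```

```text
the job is handed in; nothing more can be done
None
```

The job is handed in: one full press of the plunger fed a single pad, which I pushed wholly inside the blue square; the other two pads stay in the magazine, nothing else moved, and the arm is clear.

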